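# Mix the medicine and open its safety cap

## Robot

A 6-joint arm with a two-finger parallel gripper is mounted at the origin on a cart in front of the work surface, level with it; the furniture and walls round the work are solid. World frame = base frame: x ahead of the robot, y to its left, z up, the work surface at z = 0. Lengths are in m, angles in degrees, forces in N, time in s.
With the tool pointing down it reaches from about 0.4 to 0.825 m from the base axis. Payload 7 kg.
Tool frame: the origin (TCP) lies midway between the tips of the shut fingers; the grasp point (between the pads) lies 19 mm behind it; z points along the fingers, y is the line along which they close (so a half turn about z gives the same grasp; the last joint's range is limited). The gripper opens to 88 mm and grips with 3 to 60 N. Pads are 19 mm wide; open, the fingers measure 130 mm over their backs; the gripper's body (78 mm by 193 mm) begins 47 mm behind the grasp point.
Start: joints at [83.428, 20.546, 0.682, 0, -70.136, -16.507], TCP at [0.265, 0.621, 0.227] pointing down, gripper open.
Joint ranges: [-176.03, 176.03], [-82.01, 121.73], [-58.28, 71.71], [-173.87, 95.51], [-174.79, -0.11], [-173.66, 173.66]. Speed limits (degrees/s): [136.94, 136.94, 172.46, 180, 180, 180].

## Interface

Orientations are given as [roll, pitch, yaw] about the fixed x, y, z axes, in that order (R = Rz(yaw) Ry(pitch) Rx(roll)).
In Python, from plant import ctrl gives the robot as it stands. The module is installed in compiled form; this text tells all that it offers.
- The arm moves only by the tool send_rows, never from a script. Its argument "plan" is a list that holds one entry, the list of rows, each a list of 6 numbers: the shift along the tool's x, y, z in cm, then the turn, a rotation vector about the tool's x, y, z in degrees. A call has 1 to 8 rows; each row is the pose to reach, as a shift and turn from the pose commanded when the call began, along the tool's axes at that moment; what a row does not reach only later rows make up. A row lasts 1/12 s, in which the tool goes at most 41.7 mm and 7.16 degrees, less where a joint would pass 70% of its speed; a pose out of reach is approached as far as the arm can. A call with a gripper value outside its range is refused whole. "fingers" is the opening, from 0 (shut) to 1 (fully open), set as the call begins (left out, the last holds). The fingers move at their own pace and stop on an object; the grip force is fixed at half the most. Time passes only in rows, so rows that repeat a pose let the fingers close. It gives the time, the measured TCP pose, the force, the opening and the grip force at its end, in the units of the state.
- ctrl.get_obs(): the state, without advancing time (a new reading comes with each control period).
- ctrl.snapshot(name): name is "scene" or "side" or "wrist"; returns a dict with "img" (400x640x3 uint8, red, green, blue), "K" (3x3 intrinsics, pixels), "k1" (the pictures are not rectified: a ray, as slopes to the right and down, at radius r is drawn at 1 + k1 r^2 times it, then the intrinsics apply), "pose" (4x4, takes a point from camera to world coordinates). Camera axes: x right, y down, z forward; pixel columns grow to the right and rows downward; lengths in m; the calibration is good to about 2 mm. A picture is of the moment at which its call begins. There is no depth.
- ctrl.close_job(): hands the job in; it is judged then, once.
The state is a dict: "clock": time; "joint_pos": joint angles; "qvel": joint speeds; "tau": joint torques, N m; "tool_pos": TCP position; "orientation": TCP orientation; "force": force on the tool from outside, world axes, zero at the start; "moment": the same for the moment, N m; "opening": finger opening in m; "gripper_force": force on a finger pad.
Only numpy, scipy, OpenCV 4.12 (cv2) and the standard library are available. Lean on these libraries where they do the work, as an engineer would, in place of code of your own. Each camera call takes 0.05 s, during which the arm holds its last target. There are 200 camera calls.

## Task

Get my medicine ready: pick up the amber bottle, tip it about 45 degrees for a second to mix what has settled, then stand it upright and all the way down in the grey bottle holder, which keeps it from turning. Push its white safety cap down, turn it counter-clockwise and lift it off the bottle. Finish still holding the cap in the gripper, level and about 5 cm straight above the open neck, ready to go back on, and leave everything else on the worktop as it stands.

Things in the scene. Friction and masses are not known exactly. Their poses are not given: they have to be found in the camera images.
- bottle: square amber medicine bottle with a plain label, about 0.22 kg, loose, starts upright on the worktop with its cap locked on. Body 58 x 58 mm and 74 mm high, low shoulder up to 80 mm, round neck (30 mm across, three lugs that hold the cap) up to 100 mm; 110 mm high with the cap on. Origin at the centre of its underside, z up the bottle, x and y square to its sides.
- cap: white ribbed push-and-turn safety cap with two red arrows, 46 mm across, 24 mm high, a loose part locked on the neck. Origin at the centre of its lower rim (86 mm above the bottle's underside when locked), z up; its x and y are then the bottle's. Kept pressed and turned counter-clockwise from above by 45 to 85 degrees it clears the lugs and lifts off; clockwise, or past 90, it meets a stop.
- cap_spring (a joint): sprung liner inside the cap: 0 with the cap locked, grows as the cap is pushed down on the neck, -0.003 m when it is off. The catches let the cap turn once it is 3 mm down; 6 N starts it moving, 3 mm takes 11 N, the stop at 4.5 mm comes at 13 N. The bottle turns with the cap unless it stands in the holder.
- bottle_mouth (a point): centre of the bottle's rim, 100 mm above its underside, z along the bottle
- holder: grey bottle holder fixed to the worktop on four black suction feet: a square cup on a 112 x 112 mm base. Pocket 63 x 63 mm (2.5 mm to spare each side of the bottle), floor 12 mm and wall tops 41 mm above the worktop, lips flared at 45 degrees up to 46 mm. Origin at the centre of its underside, x, y square to the pocket; the bottle fits any of four ways round and can turn 5 degrees in it.
- holder_seat (a point): centre of the pocket's floor, 12 mm above the worktop. Room round the work: a microwave 0.29 m high stands behind and right of it (front at x = 0.54, left side at y = 0.07), a wall cabinet hangs over the back (from x = 0.57 on, underside 0.51 m up), an extractor hood over the hob at the left (from x = 0.44 and y = 0.35 on, 0.68 m up): keep arm and wrist clear of them
- pepper_mill: wooden pepper mill, 58 mm across, 160 mm high, a bystander; origin at its underside
- orange: orange, 77 mm, a bystander
- lemon: lemon, 78 x 55 mm, a bystander
- honey_jar: jar of honey with a grey lid, 66 x 72 mm, 102 mm high, a bystander
- timer: red and white wind-up kitchen timer, 64 mm across, 54 mm high, a bystander
- mug: white mug of tea, 83 mm across with a handle, 86 mm high, a bystander
- tumbler: clear glass tumbler, 80 mm across, 88 mm high, a bystander
- teaspoon: teaspoon, 130 mm long, lying on the worktop, a bystander
There are look-alikes about, which are no part of the job. Leave any pink look-alike of the bottle alone.

How it is judged:
By the outcome, as a careful person would: the job done as asked, in the order asked, and still so for the second after the job is handed in, while the arm keeps its last pose, push and grip.
It also fails if it takes over 56 s, if anything falls off the work surface, if the arm or the gripper's body presses on something with over 40 N, if the wrist force passes 120 N, or if a joint passes its speed limit or range.

## Working session

There is one attempt and no reset: what is moved stays moved. The work goes in short steps, Python scripts to look and compute and a tool call to move; the robot and the scene stay as the last step left them, time stands still between calls to the robot, and variables do not carry over. Pictures are saved under pics/ and viewed, at most 10 in all, crops included, and the job is handed in when it is done.

Besides the shell and the picture viewer there is one more tool, called after "Request:" by a JSON object that holds its "api" and its "payload", one argument or row to a line. send_rows: Moves the arm, as the interface text tells. Its arguments: {"type":"object","properties":{"plan":{"type":"array","items":{"type":"array","items":{"type":"array","items":{"type":"number"}}}},"fingers":{"type":"number"}},"required":["plan"]}

```bash
mkdir -p pics; cat > h.py <<'E'
import numpy as np, cv2
from plant import ctrl
from scipy.spatial.transform import Rotation as R
def snap(n,f=None):
    s=ctrl.snapshot(n)
    if f: cv2.imwrite('pics/'+f,cv2.cvtColor(s['img'],cv2.COLOR_RGB2BGR))
    return s
def ray(s,u,v):
    K=s['K']; D=np.array([s['k1'],0,0,0,0.])
    p=cv2.undistortPoints(np.array([[[u,v]]],float),K,D)[0,0]
    P=s['pose']; return P[:3,3],P[:3,:3]@np.array([p[0],p[1],1])
def onz(s,u,v,z):
    o,d=ray(s,u,v); return o+d*(z-o[2])/d[2]
def proj(s,X):
    P=np.linalg.inv(s['pose']); rv=cv2.Rodrigues(P[:3,:3])[0]
    return cv2.projectPoints(np.array(X,float).reshape(-1,1,3),rv,P[:3,3],s['K'],np.array([s['k1'],0,0,0,0.]))[0][:,0]
def tool():
    o=ctrl.get_obs(); return np.array(o['tool_pos']),R.from_euler('xyz',o['orientation'],degrees=True)
E
python3 - <<'E'
from h import *
o=ctrl.get_obs(); print(o)
a=snap('scene','s0.png');b=snap('side','d0.png');w=snap('wrist','w0.png')
for s in(a,b,w): print(s['pose'].round(3).tolist(),s['K'][0,0],s['k1'])
E
```

```text
{'clock': 0.0, 'joint_pos': array([ 8.34287843e+01,  2.05902171e+01,  6.32079882e-01, -2.14578779e-02,
       -7.01369222e+01, -1.65069034e+01]), 'qvel': array([ 0.04294577,  0.05428528,  0.03195704,  0.02462378,  0.14929955,
       -0.07468961]), 'tau': array([ 1.35931070e-03, -5.82722855e+01,  2.93055564e+01,  6.99740767e+00,
        6.90290850e-03, -1.36928497e-04]), 'tool_pos': array([0.26441216, 0.62049489, 0.22561938]), 'orientation': array([ 1.79903127e+02, -7.67174439e-03, -2.30854202e+01]), 'force': array([ 0.60383867, -0.19470731,  0.98668377]), 'moment': array([ 0.01725446, -0.03364113, -0.00281114]), 'gripper_force': 0.0, 'opening': 0.08751588764888656}
[[-0.769, -0.281, 0.575, -0.231], [-0.639, 0.308, -0.705, 0.979], [0.021, -0.909, -0.416, 0.656], [0.0, 0.0, 0.0, 1.0]] 430.57864107516036 -0.049543474113099055
[[-0.999, -0.017, 0.028, 0.516], [-0.033, 0.48, -0.876, 1.179], [0.001, -0.877, -0.481, 0.733], [0.0, 0.0, 0.0, 1.0]] 443.6021254266969 -0.06298513717573552
[[-0.393, -0.891, -0.227, 0.326], [-0.92, 0.381, 0.096, 0.595], [0.001, 0.246, -0.969, 0.385], [0.0, 0.0, 0.0, 1.0]] 294.07496188137617 -0.018923004635293728
```

View pics/s0.png

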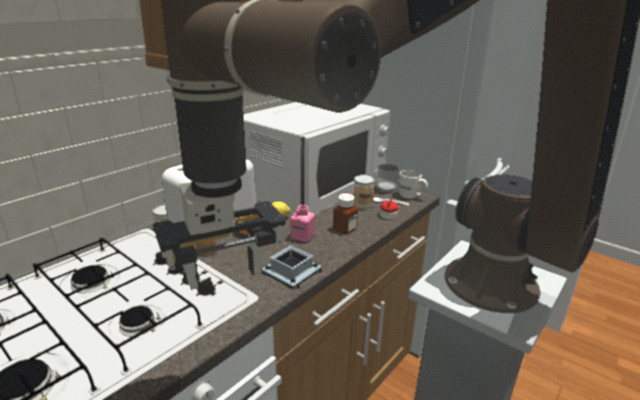

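View pics/d0.png

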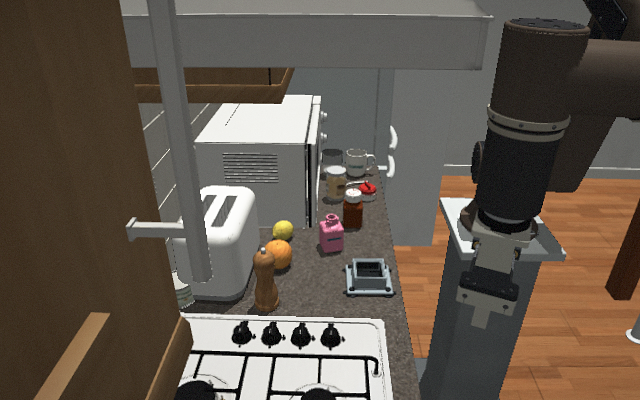

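The scene view shows the amber bottle at about (346,215), the holder at (292,265) and the pink look-alike at (303,225). In the side view the bottle is at (353,210), the holder at (370,277), and the timer and honey jar are just behind the bottle. Next I'll zoom in on both.

```bash
python3 - <<'E'
from h import *
a=cv2.imread('pics/s0.png');b=cv2.imread('pics/d0.png')
A=cv2.resize(a[170:290,255:415],None,fx=5,fy=5,interpolation=cv2.INTER_CUBIC)[:,:800]
B=cv2.resize(b[150:300,300:410],None,fx=4,fy=4,interpolation=cv2.INTER_CUBIC)
cv2.imwrite('pics/s0c.png',A);cv2.imwrite('pics/d0c.png',B)
E
```

```text
(no output)
```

View pics/s0c.png

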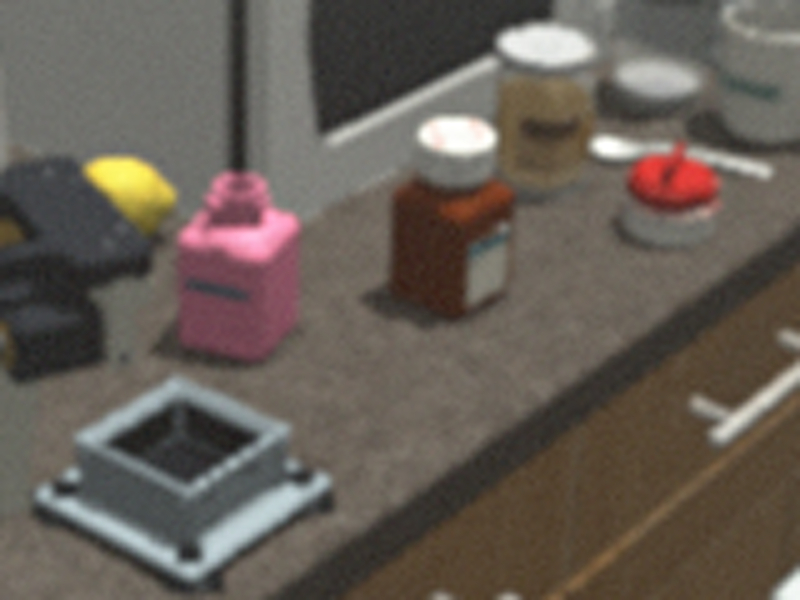

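View pics/d0c.png

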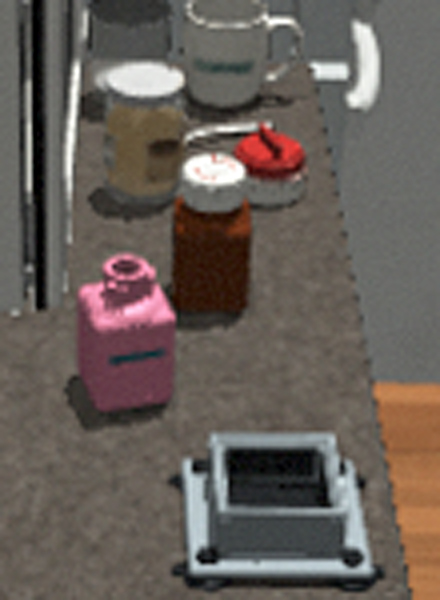

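The zooms show the bottle's cap top at (457,134) and foot corners at (392,283), (460,315), (508,290) in the scene crop. The holder lip corners are at (178,378), (78,438), (188,495), (292,430). In the side crop the cap top is at (214,167) and the lip spans (208..348, 434..512).

```bash
python3 - <<'E'
from h import *
a=snap('scene');b=snap('side')
S=lambda u,v,z:onz(a,(u+.5)/5-.5+255,(v+.5)/5-.5+170,z)[:2].round(4)
D=lambda u,v,z:onz(b,(u+.5)/4-.5+300,(v+.5)/4-.5+150,z)[:2].round(4)
print('cap',S(457,134,.11),D(214,167,.11))
print('foot',[S(*p,0.002) for p in((392,283),(460,315),(508,290))],[D(*p,0.002) for p in((175,305),(247,313))])
print('shoulder',[S(*p,0.074) for p in((395,192),(463,217),(513,192))],[D(*p,.074) for p in((176,205),(250,238))])
for n,q in(('S',((178,378),(78,438),(188,495),(292,430))),('D',((208,434),(337,434),(348,512),(218,512)))):
    c=np.array([(S if n=='S' else D)(*p,.046) for p in q]); print(n,c.tolist(),c.mean(0),np.linalg.norm(np.roll(c,1,0)-c,axis=1), np.degrees(np.arctan2(*(np.roll(c,-1,0)-c).T[::-1]))%90)
print('timer',D(270,160,.04),S(675,190,.04),'jar',D(146,80,.1),S(545,45,.1),'pink',D(130,268,.1),S(240,185,.1))
E
```

```text
cap [0.4576 0.0222] [0.4531 0.0161]
foot [array([0.4907, 0.0381]), array([0.4345, 0.042 ]), array([ 0.4309, -0.0033])] [array([0.4794, 0.038 ]), array([0.4251, 0.0474])]
shoulder [array([0.4807, 0.0513]), array([0.4301, 0.0503]), array([0.4274, 0.0031])] [array([0.4803, 0.0107]), array([0.4269, 0.0579])]
S [[0.4623, 0.2614], [0.4599, 0.3381], [0.3827, 0.3377], [0.3828, 0.2593]] [0.421925 0.299125] [0.07952773 0.07673754 0.07720104 0.07840006] [1.79224274 0.29686667 0.07308131 1.51312156]
D [[0.4627, 0.259], [0.3799, 0.2564], [0.3805, 0.3345], [0.459, 0.3369]] [0.420525 0.2967  ] [0.07798782 0.08284081 0.0781023  0.07853668] [ 1.79855185 89.55983622  1.75117261  2.719322  ]
timer [ 0.399  -0.1286] [ 0.3892 -0.127 ] jar [ 0.5034 -0.1535] [ 0.5119 -0.15  ] pink [0.5144 0.1454] [0.5216 0.1462]
```

```bash
cat >> h.py <<'E'
def to(p,yaw,tilt=0):
    t,r=tool(); g=R.from_euler('xyz',[180,0,yaw],degrees=True)
    print('at',t.round(4),r.as_euler('xyz',degrees=True).round(2),'row',(r.inv().apply(np.array(p)-t)*100).round(2),np.degrees((r.inv()*g).as_rotvec()).round(2))
E
python3 -c "
from h import *
to([.455,.018,.28],-180)"
```

```text
at [0.2645 0.6208 0.2261] [ 1.7996e+02 -1.0000e-02 -2.3080e+01] row [41.15 47.99 -5.35] [ 0.0000e+00 -6.0000e-02  1.5692e+02]
```

Request:
{"api": "send_rows", "payload": {
  "plan": [
    [[5, 6, -0.7, 0, 0, 7], [9, 10, -1.3, 0, 0, 14], [12, 13, -2, 0, 0, 21], [14, 16, -2.6, 0, 0, 28], [17, 19, -3.3, 0, 0, 35], [19, 22, -4, 0, 0, 42], [21, 25, -4.6, 0, 0, 49], [24, 28, -5.3, 0, 0, 56]]
  ],
  "fingers": 1
}}

```text
clock: 0.92
tool_pos: [0.3635, 0.3044, 0.2735]
orientation: [-180.0, 0.0, -79.4]
force: [1.5, 0.2, 0.5]
opening: 0.0878
gripper_force: 0.0
```

```bash
python3 -c "
from h import *
to([.455,.018,.28],-180);print(ctrl.get_obs()['joint_pos'])"
```

```text
at [0.3635 0.3044 0.2735] [-1.7999e+02  3.0000e-02 -7.9410e+01] row [29.83 -3.73 -0.67] [2.0000e-02 3.0000e-02 1.0059e+02]
[ 6.38018260e+01 -5.41418201e-01 -1.92674796e+01 -7.29766198e-03
 -7.12428900e+01 -5.32047305e+01]
```

Request:
{"api": "send_rows", "payload": {
  "plan": [
    [[4, -0.5, -0.1, 0, 0, 7], [8, -1, -0.2, 0, 0, 14], [12, -1.5, -0.3, 0, 0, 21], [16, -2, -0.4, 0, 0, 28], [20, -2.5, -0.5, 0, 0, 35], [24, -3, -0.6, 0, 0, 42], [27, -3.4, -0.7, 0, 0, 49], [29.8, -3.7, -0.7, 0, 0, 56]]
  ]
}}

```text
clock: 1.58
tool_pos: [0.4567, 0.0188, 0.2805]
orientation: [-180.0, 0.1, -135.5]
force: [1.8, 0.8, -0.1]
opening: 0.0874
gripper_force: 0.0
```

Request:
{"api": "send_rows", "payload": {
  "plan": [
    [[0, 0, 0, 0, 0, 7], [0, 0, 0, 0, 0, 14], [0, 0, 0, 0, 0, 21], [0, 0, 0, 0, 0, 28], [0, 0, 0, 0, 0, 35], [0, 0, 0, 0, 0, 42], [0, 0, 0, 0, 0, 44.5], [0, 0, 0, 0, 0, 44.5]]
  ]
}}

```text
clock: 2.25
tool_pos: [0.4563, 0.0209, 0.28]
orientation: [180.0, 0.0, -179.7]
force: [0.2, -0.9, 1.1]
opening: 0.0875
gripper_force: 0.0
```

```bash
python3 - <<'E'
from h import *
to([.455,.018,.28],-180)
w=snap('wrist','w1.png')
print(proj(w,[[.455,.018,.11],[.455,.018,.0]]))
E
```

```text
at [0.4563 0.0209 0.28  ] [ 179.99    0.   -179.7 ] row [ 0.13 -0.29  0.  ] [0.01 0.   0.3 ]
[[316.61457045 187.69158649]
 [317.25649325 173.66824948]]
```

View pics/w1.png

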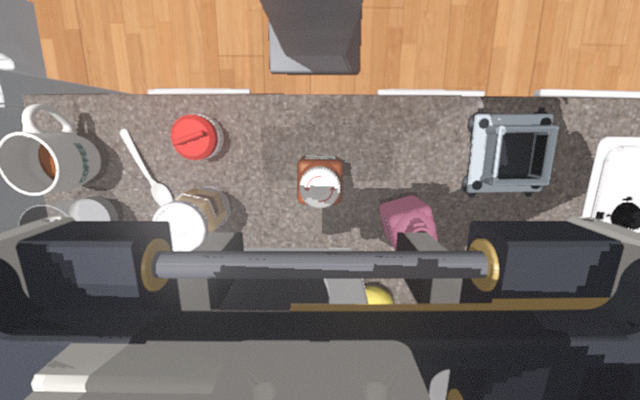

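The wrist view shows the cap at (320,187), the amber body's near edge at about row 157 (nearly square to the tool) and the holder at (511,153). I'll refine both with masks.

```bash
python3 - <<'E'
from h import *
w=snap('wrist'); im=w['img']; h=cv2.cvtColor(im,cv2.COLOR_RGB2HSV)
# cap
sub=np.zeros(im.shape[:2],np.uint8); sub[150:220,290:355]=1
m=((h[...,1]<60)&(h[...,2]>150)).astype(np.uint8)*sub
c=max(cv2.findContours(m,0,2)[0],key=cv2.contourArea); (u,v),r=cv2.minEnclosingCircle(c); print('cap px',u,v,r,onz(w,u,v,.11).round(4))
m=((h[...,0]<14)&(h[...,1]>110)&(h[...,2]>50)).astype(np.uint8)*sub
c=max(cv2.findContours(m,0,2)[0],key=cv2.contourArea); x=cv2.convexHull(c)[:,0]
print('amber',cv2.boundingRect(c))
# near-edge of the body (upper image rows): first amber row for each column
ys=[]
for col in range(303,341):
    q=np.where(m[:,col])[0]
    if len(q): ys.append((col,q[0]))
ys=np.array(ys); p=np.polyfit(ys[:,0],ys[:,1],1); print('edge',p, ys[::4].tolist())
P=[onz(w,cc,np.polyval(p,cc),.074) for cc in(303,340)]; print(np.round(P,4), np.degrees(np.arctan2((P[1]-P[0])[0],(P[1]-P[0])[1])))
# holder
s2=np.zeros_like(sub); s2[95:205,455:570]=1
m=((h[...,0]>85)&(h[...,0]<125)&(h[...,1]>25)).astype(np.uint8)*s2
z=cv2.resize(im[95:210,455:570],None,fx=5,fy=5,interpolation=cv2.INTER_CUBIC); a=cv2.resize(im[145:225,285:355],None,fx=7,fy=7,interpolation=cv2.INTER_CUBIC)[:,:]
a=cv2.resize(im[145:215,310-25:340+15],None,fx=3.2,fy=3.2); 
out=np.zeros((575,800,3),np.uint8); out[:,:575]=z; out[:224,575:799]=a
cv2.imwrite('pics/w1c.png',out[...,::-1])
E
```

```text
cap px 311.0 195.0 31.89053726196289 [0.4636 0.0116 0.11  ]
amber (298, 159, 44, 45)
edge [3.28263486e-02 1.49709487e+02] [[303, 160], [307, 160], [311, 160], [315, 160], [319, 160], [323, 160], [327, 160], [331, 160], [335, 161], [339, 162]]
[[0.427  0.0007 0.074 ]
 [0.4281 0.0464 0.074 ]] 1.421147031051549
```

View pics/w1c.png

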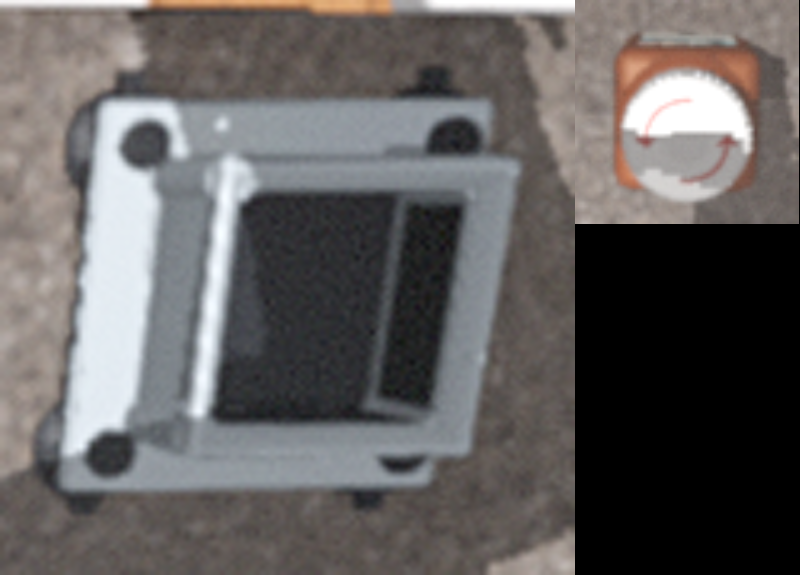

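The crop shows the holder lip corners near (222,158), (518,160), (470,455) and (188,455). In the inset the cap centre is at (687,134) and the bottle sides are at 616 and 758, with almost no rotation.

```bash
python3 - <<'E'
from h import *
w=snap('wrist')
q=lambda u,v,z:onz(w,(u+.5)/5-.5+455,(v+.5)/5-.5+95,z)[:2]
c=np.array([q(*p,.046) for p in((222,158),(518,160),(470,455),(188,455))]); print(c.round(4).tolist(),c.mean(0),np.linalg.norm(np.roll(c,1,0)-c,axis=1),np.degrees(np.arctan2(*(np.roll(c,-1,0)-c).T[::-1]))%90)
f=lambda u,v,z:onz(w,(u-575+.5)/3.2-.5+285,(v+.5)/3.2-.5+145,z)[:2].round(4)
print('cap',f(687,134,.11),'body L/R',f(616,120,.074),f(758,120,.074))
d=snap('side'); print('mill',onz(d,265,308,0),'orange',onz(d,280,255,.04))
print('recheck cap scene/side',onz(snap('scene'),346.4,196.8,.11),onz(d,353.4,191.4,.11))
E
```

```text
[[0.3838, 0.2546], [0.383, 0.3336], [0.4616, 0.3363], [0.4624, 0.2575]] [0.4226875  0.29550302] [0.07866597 0.07894468 0.07858827 0.07873585] [0.54242001 1.94717065 0.59504907 2.09795428]
cap [0.4537 0.0215] body L/R [ 0.4552 -0.0064] [0.4547 0.0494]
mill [0.66886362 0.39976919 0.        ] orange [0.64874638 0.2439565  0.04      ]
recheck cap scene/side [0.45497649 0.02363286 0.11      ] [0.45233151 0.01621091 0.11      ]
```

Request:
{"api": "send_rows", "payload": {
  "plan": [
    [[0.1, 0, 4, 0, 0, 0.3], [0.2, 0, 8, 0, 0, 0.3], [0.2, 0, 12, 0, 0, 0.3], [0.2, 0, 16, 0, 0, 0.3], [0.2, 0, 19, 0, 0, 0.3], [0.2, 0, 21.5, 0, 0, 0.3], [0.2, 0, 22.6, 0, 0, 0.3], [0.2, 0, 23, 0, 0, 0.3]]
  ]
}}

```text
clock: 3.17
tool_pos: [0.4531, 0.0203, 0.0478]
orientation: [-179.9, -0.2, -179.8]
force: [-0.2, -1.1, -0.2]
opening: 0.0877
gripper_force: 0.0
```

Request:
{"api": "send_rows", "payload": {
  "plan": [
    [[0, 0, 0, 0, 0, 0], [0, 0, 0, 0, 0, 0], [0, 0, 0, 0, 0, 0], [0, 0, 0, 0, 0, 0], [0, 0, 0, 0, 0, 0], [0, 0, 0, 0, 0, 0], [0, 0, 0, 0, 0, 0], [0, 0, 0, 0, 0, 0]]
  ],
  "fingers": 0
}}

```text
clock: 3.83
tool_pos: [0.455, 0.0211, 0.0509]
orientation: [180.0, 0.1, -179.9]
force: [-1.9, 0.8, 7.5]
opening: 0.0575
gripper_force: 29.9
```

Request:
{"api": "send_rows", "payload": {
  "plan": [
    [[0, 0, -1, 0, 0, 0], [0, 0, -3, 0, 0, 0], [0, 0, -6, 0, 0, 0], [0, 0, -10, 0, 0, 0], [0, 2, -14, 0, 0, 0], [0, 5, -18, 0, 0, 0], [0, 8.5, -20, 0, 0, 0], [0, 12, -22, 0, 0, 0]]
  ]
}}

```text
clock: 4.5
tool_pos: [0.4538, 0.1348, 0.2685]
orientation: [179.9, 0.1, -180.0]
force: [2.2, -0.4, -3.4]
opening: 0.0576
gripper_force: 29.9
```

Request:
{"api": "send_rows", "payload": {
  "plan": [
    [[0, 2, 0, 3, 0, 0], [0, 3, 0, 9, 0, 0], [0, 3, 0, 15, 0, 0], [0, 3, 0, 21, 0, 0], [0, 3, 0, 27, 0, 0], [0, 3, 0, 33, 0, 0], [0, 3, 0, 39, 0, 0], [0, 3, 0, 45, 0, 0]]
  ]
}}

```text
clock: 5.17
tool_pos: [0.4541, 0.165, 0.2661]
orientation: [-134.8, 0.1, -179.8]
force: [-0.4, -0.2, -3.2]
opening: 0.0584
gripper_force: 29.9
```

Request:
{"api": "send_rows", "payload": {
  "plan": [
    [[0, 0, 0, 0, 0, 0], [0, 0, 0, 0, 0, 0], [0, 0, 0, 0, 0, 0], [0, 0, 0, 0, 0, 0], [0, 0, 0, 0, 0, 0], [0, 0, 0, 0, 0, 0], [0, 0, 0, 0, 0, 0], [0, 0, 0, 0, 0, 0]]
  ]
}}

```text
clock: 5.83
tool_pos: [0.4542, 0.1639, 0.2665]
orientation: [-135.1, 0.0, -179.9]
force: [-0.2, 0.1, -2.2]
opening: 0.058
gripper_force: 29.9
```

```bash
python3 - <<'E'
from h import *
snap('side','d1.png')
im=cv2.imread('pics/d1.png'); cv2.imwrite('pics/d1c.png',cv2.resize(im[:,200:560],None,fx=1.5,fy=1.5))
t,r=tool(); print(t,r.as_matrix()[:,2], ctrl.get_obs()['joint_pos'])
E
```

```text
[0.45416604 0.16397239 0.26632828] [ 0.00155964 -0.70637979 -0.70783131] [  60.20804172   18.78916116  -19.53491319   20.647768    -92.37184081
 -156.98139959]
```

View pics/d1c.png

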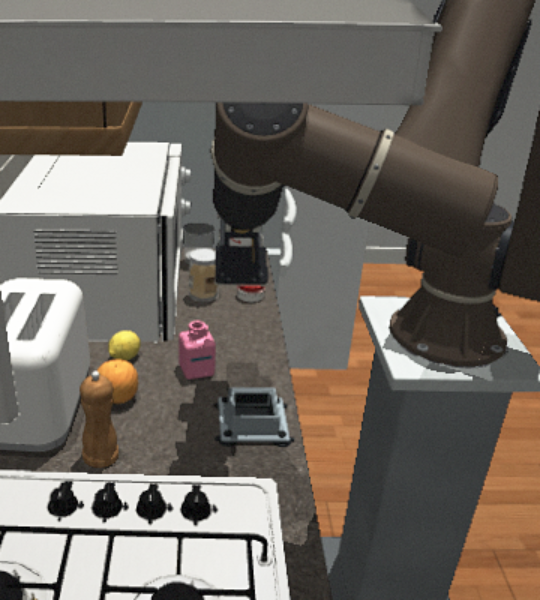

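The side view looks almost straight along the tilted tool, so the bottle is hidden behind the gripper. Nothing has been disturbed. I'll hold a little longer, then go upright and over to the holder.

Request:
{"api": "send_rows", "payload": {
  "plan": [
    [[0, 0, 0, 0, 0, 0], [0, 0, 0, 0, 0, 0], [0, 0, 0, 0, 0, 0], [0, 0, 0, 0, 0, 0], [0, 0, 0, 0, 0, 0], [0, 0, 0, 0, 0, 0], [0, 0, 0, -4, 0, 0], [0, 0, 0, -10, 0, 0]]
  ]
}}

```text
clock: 6.55
tool_pos: [0.454, 0.165, 0.2641]
orientation: [-144.9, -0.1, -179.8]
force: [1.0, -0.4, -4.4]
opening: 0.0578
gripper_force: 29.9
```

Request:
{"api": "send_rows", "payload": {
  "plan": [
    [[0, 0, 0, -6, 0, 0], [0, 0, 0, -12, 0, 0], [0, 0, 0, -18, 0, 0], [0, 0, 0, -24, 0, 0], [0, 0, 0, -30, 0, 0], [0, 0, 0, -35, 0, 0], [0, 0, 0, -35, 0, 0], [0, 0, 0, -35, 0, 0]]
  ]
}}

```text
clock: 7.22
tool_pos: [0.4541, 0.1627, 0.2668]
orientation: [-180.0, 0.0, 180.0]
force: [-0.1, -0.5, -2.5]
opening: 0.058
gripper_force: 29.9
```

```bash
python3 - <<'E'
from h import *
to([.4217,.297,.20],-178.7)
E
```

```text
at [0.4541 0.1627 0.2668] [-1.7999e+02  4.0000e-02  1.7998e+02] row [ 3.25 13.43  6.67] [-0.01  0.04 -1.32]
```

Request:
{"api": "send_rows", "payload": {
  "plan": [
    [[0.6, 2, 0, 0, 0, 0], [1.6, 5, 2, 0, 0, -0.5], [2.4, 8, 4, 0, 0, -1], [3, 11, 6, 0, 0, -1.3], [3.2, 13, 8, 0, 0, -1.3], [3.25, 13.4, 9.5, 0, 0, -1.3], [3.25, 13.4, 9.5, 0, 0, -1.3], [3.25, 13.4, 9.5, 0, 0, -1.3]]
  ]
}}

```text
clock: 7.88
tool_pos: [0.4206, 0.2979, 0.1698]
orientation: [-179.7, -0.1, -178.5]
force: [0.1, -0.0, -1.7]
opening: 0.0579
gripper_force: 29.9
```

```bash
python3 - <<'E'
from h import *
to([.4217,.297,.15],-178.7)
a=snap('scene');w=snap('wrist');d=snap('side')
A=cv2.resize(a['img'][170:290,240:350],None,fx=4,fy=4,interpolation=cv2.INTER_CUBIC)
B=cv2.resize(d['img'][200:300,320:420],None,fx=3.6,fy=3.6,interpolation=cv2.INTER_CUBIC)
W=w['img'][20:260,140:500][:,:360]
o=np.zeros((600,800,3),np.uint8);o[:480,:440]=A;o[:360,440:800]=B;o[360:600,440:800]=W
cv2.imwrite('pics/m2.png',o[...,::-1])
E
```

```text
at [0.4206 0.2979 0.1698] [-1.7973e+02 -1.1000e-01 -1.7847e+02] row [-0.11 -0.08  1.98] [-0.27 -0.11  0.24]
```

View pics/m2.png

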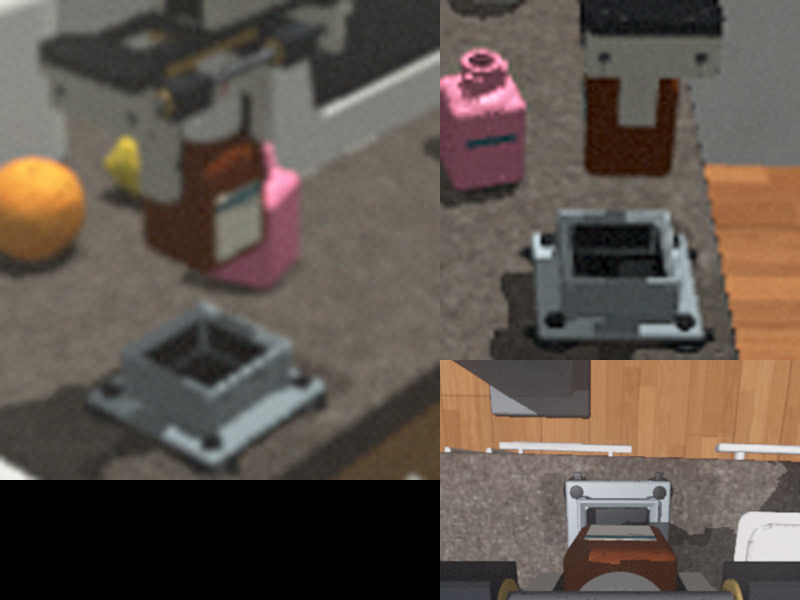

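The bottle hangs upright above the pocket in all three views, clear of the pink look-alike. Now I'll lower it.

Request:
{"api": "send_rows", "payload": {
  "plan": [
    [[0, 0, 2, 0, 0, 0], [0, 0, 4, 0, 0, 0], [0, 0, 6, 0, 0, 0], [0, 0, 7, 0, 0, 0], [0, 0, 7.6, 0, 0, 0], [0, 0, 8.1, 0, 0, 0], [0, 0, 8.5, 0, 0, 0], [0, 0, 8.8, 0, 0, 0]]
  ]
}}

```text
clock: 8.7
tool_pos: [0.4216, 0.2979, 0.0834]
orientation: [-180.0, 0.0, -178.6]
force: [0.1, -1.8, -0.2]
opening: 0.0581
gripper_force: 29.9
```

Request:
{"api": "send_rows", "payload": {
  "plan": [
    [[0, 0, 0.4, 0, 0, 0], [0, 0, 0.8, 0, 0, 0], [0, 0, 1.2, 0, 0, 0], [0, 0, 1.5, 0, 0, 0], [0, 0, 1.7, 0, 0, 0], [0, 0, 1.9, 0, 0, 0], [0, 0, 2.0, 0, 0, 0], [0, 0, 2.1, 0, 0, 0]]
  ]
}}

```text
clock: 9.37
tool_pos: [0.4214, 0.2979, 0.0628]
orientation: [-180.0, 0.0, -178.6]
force: [-7.0, -8.0, 22.9]
opening: 0.058
gripper_force: 29.9
```

Request:
{"api": "send_rows", "payload": {
  "plan": [
    [[0, 0, -0.1, 0, 0, 0], [0, 0, -0.1, 0, 0, 0], [0, 0, -0.1, 0, 0, 0], [0, 0, -0.1, 0, 0, 0], [0, 0, -0.5, 0, 0, 0], [0, 0, -1.8, 0, 0, 0], [0, 0, -3, 0, 0, 0], [0, 0, -3.5, 0, 0, 0]]
  ],
  "fingers": 1
}}

```text
clock: 10.03
tool_pos: [0.4219, 0.2989, 0.0986]
orientation: [179.9, 0.1, -178.6]
force: [1.1, -0.3, 0.2]
opening: 0.0875
gripper_force: 0.0
```

```bash
python3 - <<'E'
from h import *
to([.4217,.297,.097],-178.7)
a=snap('scene');w=snap('wrist');d=snap('side');print(ctrl.get_obs()['joint_pos'].round(1),ctrl.get_obs()['opening'])
A=cv2.resize(a['img'][190:290,240:350],None,fx=4,fy=4,interpolation=cv2.INTER_CUBIC)
B=cv2.resize(d['img'][200:300,320:420],None,fx=3.6,fy=3.6,interpolation=cv2.INTER_CUBIC)
W=w['img'][20:260,140:500]
o=np.zeros((600,800,3),np.uint8);o[:400,:440]=A;o[:360,440:800]=B;o[360:600,440:800]=W
cv2.imwrite('pics/m3.png',o[...,::-1])
E
```

```text
at [0.4219 0.2989 0.0986] [ 1.7991e+02  8.0000e-02 -1.7856e+02] row [ 0.03 -0.19  0.16] [0.09 0.08 0.14]
[  57.1   12.9  -29.1   -0.   -48.  -145.7] 0.08783373495373617
```

View pics/m3.png

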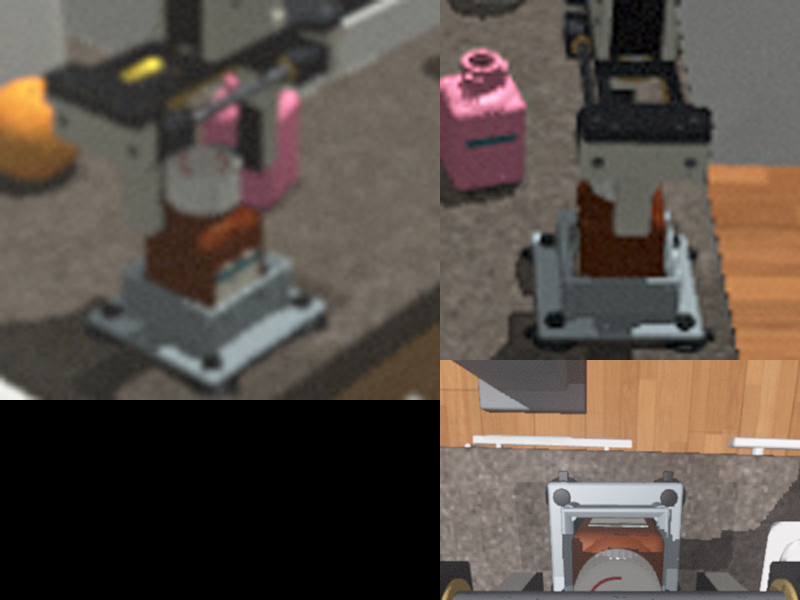

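The bottle sits down in the pocket between the lips with the cap still on, and the fingers straddle the cap. I'll grip the cap.

Request:
{"api": "send_rows", "payload": {
  "plan": [
    [[0, 0, 0, 0, 0, 0], [0, 0, 0, 0, 0, 0], [0, 0, 0, 0, 0, 0], [0, 0, 0, 0, 0, 0], [0, 0, 0, 0, 0, 0], [0, 0, 0, 0, 0, 0], [0, 0, 0, 0, 0, 0], [0, 0, 0, 0, 0, 0]]
  ],
  "fingers": 0
}}

```text
clock: 10.85
tool_pos: [0.4213, 0.298, 0.0969]
orientation: [-180.0, -0.0, -178.6]
force: [0.9, 0.3, -1.3]
opening: 0.0456
gripper_force: 30.0
```

Request:
{"api": "send_rows", "payload": {
  "plan": [
    [[0, 0, 0.1, 0, 0, 0], [0, 0, 0.2, 0, 0, 0], [0, 0, 0.3, 0, 0, 0], [0, 0, 0.4, 0, 0, 0], [0, 0, 0.45, 0, 0, 0], [0, 0, 0.45, 0, 0, 0], [0, 0, 0.45, 0, 0, 0]]
  ]
}}

```text
clock: 11.43
tool_pos: [0.4215, 0.2979, 0.0935]
orientation: [-180.0, 0.0, -178.6]
force: [-3.0, -2.3, 10.4]
opening: 0.0455
gripper_force: 30.0
```

Request:
{"api": "send_rows", "payload": {
  "plan": [
    [[0, 0, 0.1, 0, 0, 0], [0, 0, 0.2, 0, 0, 0], [0, 0, 0.2, 0, 0, 0], [0, 0, 0.2, 0, 0, 0]]
  ]
}}

```text
clock: 11.77
tool_pos: [0.4217, 0.298, 0.0922]
orientation: [180.0, 0.1, -178.5]
force: [-4.5, -5.2, 17.6]
opening: 0.0457
gripper_force: 30.0
```

Request:
{"api": "send_rows", "payload": {
  "plan": [
    [[0, 0, 0, 0, 0, -5], [0, 0, 0, 0, 0, -11], [0, 0, 0, 0, 0, -17], [0, 0, 0, 0, 0, -23], [0, 0, 0, 0, 0, -28], [0, 0, 0, 0, 0, -33], [0, 0, 0, 0, 0, -37], [0, 0, 0, 0, 0, -40]]
  ]
}}

```text
clock: 12.43
tool_pos: [0.4221, 0.2986, 0.0922]
orientation: [-180.0, 0.1, -138.3]
force: [-3.1, -2.6, 15.6]
opening: 0.0456
gripper_force: 30.0
```

```bash
python3 - <<'E'
from h import *
o=ctrl.get_obs(); print(o['force'],o['moment'],o['tool_pos'],o['orientation'])
w=snap('wrist'); a=snap('scene')
A=cv2.resize(a['img'][190:290,240:350],None,fx=4,fy=4,interpolation=cv2.INTER_CUBIC)
W=w['img'][20:260,140:500]
o=np.zeros((400,800,3),np.uint8);o[:,:440]=A;o[:240,440:800]=W
cv2.imwrite('pics/m4.png',o[...,::-1])
E
```

```text
[-3.09764004 -2.61459767 15.57365198] [-0.97049438  0.94698168 -0.10241843] [0.42209265 0.29856441 0.09218663] [-1.79984598e+02  1.21857497e-01 -1.38332565e+02]
```

View pics/m4.png

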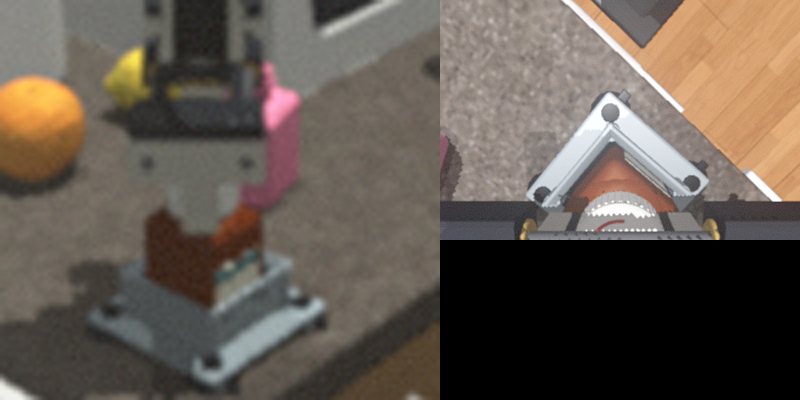

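The bottle stays square in the holder while the cap's arrow has turned with the gripper (same spot in the wrist view, about (605,225)). I'll turn another 30 degrees, then lift.

Request:
{"api": "send_rows", "payload": {
  "plan": [
    [[0, 0, 0, 0, 0, -5], [0, 0, 0, 0, 0, -11], [0, 0, 0, 0, 0, -17], [0, 0, 0, 0, 0, -22], [0, 0, 0, 0, 0, -26], [0, 0, 0, 0, 0, -28], [0, 0, 0, 0, 0, -28], [0, 0, 0, 0, 0, -28]]
  ]
}}

```text
clock: 13.2
tool_pos: [0.4221, 0.2985, 0.0922]
orientation: [-179.9, 0.1, -110.5]
force: [-2.6, -3.0, 14.7]
opening: 0.0457
gripper_force: 30.0
```

Request:
{"api": "send_rows", "payload": {
  "plan": [
    [[0, 0, -0.2, 0, 0, 0], [0, 0, -0.5, 0, 0, 0], [0, 0, -0.8, 0, 0, 0], [0, 0, -1.1, 0, 0, 0], [0, 0, -1.4, 0, 0, 0], [0, 0, -1.7, 0, 0, 0], [0, 0, -2, 0, 0, 0], [0, 0, -2.2, 0, 0, 0]]
  ]
}}

```text
clock: 13.87
tool_pos: [0.4213, 0.2982, 0.1127]
orientation: [180.0, -0.0, -110.6]
force: [0.6, 0.7, -1.1]
opening: 0.0459
gripper_force: 30.0
```

Request:
{"api": "send_rows", "payload": {
  "plan": [
    [[0, 0, -0.8, 0, 0, 0], [0, 0, -1.8, 0, 0, 0], [0, 0, -2.8, 0, 0, 0], [0, 0, -3.8, 0, 0, 0], [0, 0, -4.5, 0, 0, 0], [0, 0, -4.8, 0, 0, 0], [0, 0, -4.8, 0, 0, 0], [0, 0, -4.8, 0, 0, 0]]
  ]
}}

```text
clock: 14.53
tool_pos: [0.4213, 0.2981, 0.1605]
orientation: [180.0, 0.0, -110.6]
force: [-0.0, -0.3, -1.3]
opening: 0.0458
gripper_force: 30.0
```

```bash
python3 - <<'E'
from h import *
o=ctrl.get_obs(); print(o['force'],o['tool_pos'],o['orientation'],o['opening'])
for n in('scene','side','wrist'):
    s=snap(n); h=cv2.cvtColor(s['img'],cv2.COLOR_RGB2HSV)
    c=proj(s,[[.4217,.298,.06]])[0].astype(int)
    k=np.zeros(h.shape[:2],np.uint8); x0,y0=max(c[0]-60,0),max(c[1]-70,0); k[y0:c[1]+60,x0:c[0]+60]=1
    m=((h[...,0]<14)&(h[...,1]>120)&(h[...,2]>35)).astype(np.uint8)*k
    mx=max(cv2.findContours(cv2.morphologyEx(m,cv2.MORPH_OPEN,np.ones((2,2))),0,2)[0],key=cv2.contourArea)
    print(n,'amber',cv2.boundingRect(mx),'expect body/neck px',proj(s,[[.4217,.298,.112],[.4217+.029,.298+.029,.086],[.4217-.029,.298-.029,.086],[.4217-.029,.298+.029,.086],[.4217-.029,.298+.029,.046]]).round(0).tolist())
    if n=='side':
        t=proj(s,[[.4217,.298,.162],[.4217,.298,.112]]).astype(int);print(t.tolist())
        for v in range(t[0,1]-14,t[1,1]+16,2): print(v,s['img'][v,t[0,0]].tolist(),end=' ')
E
```

```text
[-0.01529702 -0.32969171 -1.29511015] [0.42126354 0.29807083 0.16054993] [ 1.79993816e+02  1.76096328e-02 -1.10585349e+02] 0.04579885393483064
scene amber (278, 233, 28, 34) expect body/neck px [[292.0, 234.0], [275.0, 243.0], [308.0, 242.0], [292.0, 252.0], [292.0, 265.0]]
side amber (395, 247, 34, 77) expect body/neck px [[370.0, 246.0], [358.0, 262.0], [380.0, 248.0], [382.0, 262.0], [381.0, 276.0]]
[[371, 228], [370, 246]]
214 [102, 96, 85] 216 [154, 152, 147] 218 [104, 106, 101] 220 [98, 98, 92] 222 [101, 92, 89] 224 [102, 102, 98] 226 [111, 111, 108] 228 [105, 104, 101] 230 [112, 111, 106] 232 [108, 110, 105] 234 [107, 104, 98] 236 [111, 100, 93] 238 [102, 95, 86] 240 [103, 97, 89] 242 [109, 85, 72] 244 [49, 24, 7] 246 [48, 26, 13] 248 [17, 9, 0] 250 [53, 29, 13] 252 [52, 23, 8] 254 [50, 24, 11] 256 [46, 20, 3] 258 [51, 32, 18] 260 [54, 26, 15] wrist amber (287, 197, 17, 26) expect body/neck px [[319.0, 222.0], [299.0, 254.0], [341.0, 167.0], [364.0, 232.0], [358.0, 218.0]]
```

The measurements agree. The side view shows the open amber neck, with its dark mouth at the seated height. The cap is gripped level at an opening of 45.8 mm, with its rim about 50 mm above the mouth.

```bash
python3 -c "
from h import *
print(ctrl.close_job())"
```

```text
the job is handed in; nothing more can be done
None
```

I handed the job in at about 15 s on the robot's clock: the bottle was tipped 45° for about a second and stands fully down in the holder. Its cap is off and held level about 5 cm above the open neck, and as far as the camera checks show, nothing else on the worktop moved.

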